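Make up the demonstrator's caddy

ROBOT

A 6-joint arm with a two-finger parallel gripper is mounted at the origin on a cart in front of the work surface, level with it; the furniture and walls round the work are solid. World frame = base frame: x ahead of the robot, y to its left, z up, the work surface at z = 0. Lengths are in m, angles in rad, forces in N, time in s.
With the tool pointing down it reaches from about 0.275 to 0.775 m from the base axis. Payload 14.6 kg.
Tool frame: the origin (TCP) lies at the centre of the arm's flange, where the gripper is bolted on; the fingertips stand 173 mm ahead of it and the grasp point (between the pads) lies 155 mm ahead of it (ctrl.grip_depth is the distance from the TCP to the grasp point, in m); y points along the fingers, z is the direction in which the jaws open and shut, and the axes are right-handed (so a half turn about y gives the same grasp; the last joint's range is limited). The gripper opens to 85 mm and grips with 20 to 120 N. Pads are 22 mm wide; open, the fingers measure 114 mm over their backs; the gripper's body (76 mm by 85 mm) begins 54 mm behind the grasp point. The pads swing forward as they close: fully open they stand 13 mm farther back than shut.
Start: joints at [1.121, 0.263, -0.048, 1.259, 0, 1.415], TCP at [0.153, 0.502, 0.405] pointing down, gripper open.
Joint ranges: [-2.65, 2.65], [-0.89, 1.7], [-1.18, 1.37], [-2.13, 2.11], [-1.35, 1.29], [-3.14, 3.14]. Speed limits (rad/s): [1.89, 1.89, 2.57, 2.79, 3.14, 3.14].

INTERFACE

Orientations are given as a rotation vector (axis times angle).
In Python, from cell import ctrl gives the robot as it stands. The module is installed in compiled form; this text tells all that it offers.
- The arm moves only by the tool drive_tool, never from a script. Its argument "commands" is text: rows parted by semicolons, each of 7 numbers parted by spaces: the gripper command: -1 is fully open, 1 is shut, values between are in proportion, then the shift along the tool's x, y, z in mm, then the turn, a rotation vector about the tool's x, y, z in rad. In form: hand x y z wx wy wz; .... A call has 1 to 12 rows; each row shifts and turns the pose as measured when the row begins, along the tool's axes as they then stand; what a row does not reach is not made up. A row lasts 1/10 s, in which the tool goes at most 50 mm and 8.59 degrees, less where a joint would pass 70% of its speed; a pose out of reach is approached as far as the arm can. A call with a gripper value outside its range is refused whole. The fingers move at their own pace and stop on an object; "force" is the grip in N (left out, the last holds). Time passes only in rows, so rows that do not move let the fingers close. It gives the time, the measured TCP pose, the force and the opening at its end, in the units of the state.
- ctrl.get_obs(): the state, without advancing time (a new reading comes with each control period).
- ctrl.snapshot(name): name is "scene" or "top" or "wrist"; returns the picture (420x560x3 uint8, blue, green, red); there is no depth.
- ctrl.calibration(name): a dict with "intrinsics" (3x3 intrinsics, pixels), "extrinsics" (4x4, takes a point from world to camera coordinates); the wrist camera has in their place "hand_eye" (4x4, takes a point from camera to tool coordinates, whose origin is the TCP and whose axes are the tool frame's). Camera axes: x right, y up, looking along -z (the intrinsics and any distortion apply to the point x, -y, -z); pixel columns grow to the right and rows downward; lengths in m; the calibration is good to about 2 mm. The wrist camera is an equidistant fisheye: a pixel r from the principal point sees the ray r / f radians off the axis. A picture is of the moment at which its call begins: read the wrist's pose just before it. calibration takes no time and is no camera call.
- ctrl.sign_off(): hands the job in, once; it reports no verdict.
The state is a dict: "time_s": time; "joint_positions": joint angles; "joint_velocities": joint speeds; "tau": joint torques, N m; "tool_pos": TCP position; "ee_rot": TCP orientation; "ft_force": force on the tool from outside, world axes, zero at the start; "torque": the same for the moment, N m; "gripper_width": finger opening in m.
Only numpy, scipy, OpenCV 4.12 (cv2) and the standard library are available. Lean on these libraries where they do the work, as an engineer would, in place of code of your own. Each camera call takes 0.05 s, during which the arm holds its last target. There are 200 camera calls.

TASK

Make up the demonstrator's caddy on the right-hand table from the things on the left-hand one: the navy thread cone goes into the blue pocket, the oil bottle into the red pocket, the yellow tape measure into the yellow pocket and the black thread spool into the black pocket, each upright (the tape measure lying flat) on its pocket's floor. Leave the cream thread cone and the yellow thread spool where they stand.

Things in the scene. Friction and masses are not known exactly. Their poses are not given: they have to be found in the camera images.
- insert_blue: Place for the navy cone: white plate 93 x 93 x 4 mm with a round blue pocket, in any of the four quarters of a fixed wooden tray (the caddy, 200 x 200 mm, walls 12 mm high) on the robot's right. Origin: centre of its underside, 4 mm above the table, on the pocket's axis; z up. Pocket: 82 mm inner diameter, rim 3 mm high; its floor is 8 mm above the table. Plates are 95 mm apart.
- insert_red: Place for the oil bottle: white plate 93 x 93 x 4 mm with a round red pocket, in any of the four quarters of a fixed wooden tray (the caddy, 200 x 200 mm, walls 12 mm high) on the robot's right. Origin: centre of its underside, 4 mm above the table, on the pocket's axis; z up. Pocket: 68 mm inner diameter, rim 3 mm high; its floor is 8 mm above the table. Plates are 95 mm apart.
- insert_yellow: Place for the tape measure: white plate 93 x 93 x 4 mm with a round yellow pocket, in any of the four quarters of a fixed wooden tray (the caddy, 200 x 200 mm, walls 12 mm high) on the robot's right. Origin: centre of its underside, 4 mm above the table, on the pocket's axis; z up. Pocket: 78 mm inner diameter, rim 3 mm high; its floor is 8 mm above the table. Plates are 95 mm apart.
- insert_black: Place for the black spool: white plate 93 x 93 x 4 mm with a round black pocket, in any of the four quarters of a fixed wooden tray (the caddy, 200 x 200 mm, walls 12 mm high) on the robot's right. Origin: centre of its underside, 4 mm above the table, on the pocket's axis; z up. Pocket: 54 mm inner diameter, rim 3 mm high; its floor is 8 mm above the table. Plates are 95 mm apart.
- cone_navy: Navy sewing thread wound on a white plastic cone, standing: 66 mm across its foot, narrowing to about 43 mm at 65 mm up, 114 mm tall, about 120 g. Origin at the centre of its underside, on its axis, z up. Grip it round the winding. Starts anywhere among the things on the table to the robot's left, its axis 75 mm or more from its neighbours' axes.
- oil_bottle: White oil bottle with a red spout cap, standing: body 45 mm in diameter up to about 80 mm, 128 mm tall with the spout, about 130 g. Origin at the centre of its underside, on its axis, z up. Grip the upper half of the body, 60 to 80 mm up, so that the gripper clears the spout. Starts anywhere among the things on the table to the robot's left, its axis 75 mm or more from its neighbours' axes.
- tape_measure: Round yellow tape measure lying flat: case 56 mm in diameter, 17 mm high, about 70 g; a short grey tape end sticks out 3 mm on its -y side. Origin at the centre of its underside, z up. Grip it across its x, the case's diameter. Starts anywhere among the things on the table to the robot's left, its axis 75 mm or more from its neighbours' axes.
- spool_black: Black thread on a spool with brown wooden ends, standing: 35 mm in diameter, 55 mm tall, about 35 g. Origin at the centre of its underside, on its axis, z up. Grip round its sides. Starts anywhere among the things on the table to the robot's left, its axis 75 mm or more from its neighbours' axes.
- cone_cream: Look-alike, to be left: cream thread on a white cone, standing, 72 mm across its foot, 114 mm tall, a loose thread end beside it. Its axis stands 17 mm along its own +y from its origin (underside); z up. Starts anywhere among the things on the table to the robot's left, its axis 75 mm or more from its neighbours' axes.
- spool_yellow: Look-alike, to be left: yellow thread on a spool with white ends, standing, 35 mm in diameter, 55 mm tall. Origin at the centre of its underside, z up. Starts anywhere among the things on the table to the robot's left, its axis 75 mm or more from its neighbours' axes.
There are look-alikes about, which are no part of the job. Leave any turquoise look-alike of the spool_black alone.

How it is judged:
By the outcome, as a careful person would: the job done as asked, in the order asked, and still so for the second after the job is handed in, with the robot touching nothing.
It also fails if it takes over 128 s, if anything falls off the work surface, if the arm or the gripper's body presses on something with over 40 N, if the wrist force passes 120 N, or if a joint passes its speed limit or range.

## Working session

There is one attempt and no reset: what is moved stays moved. The work goes in short steps, Python scripts to look and compute and a tool call to move; the robot and the scene stay as the last step left them, time stands still between calls to the robot, and variables do not carry over. Pictures are saved under pics/ and viewed, about 12 in all and at most 16, crops included, and the job is handed in when it is done.

Besides the shell and the picture viewer there is one more tool, called after ">>>" as a command line: name --argument value ..., lists and objects as JSON in quotes. drive_tool: Moves the arm, as the interface text tells. Its arguments: {"type":"object","properties":{"commands":{"type":"string"},"force":{"type":"number"}},"required":["commands"]}

```bash
mkdir -p pics; python3 - <<'E'
from cell import ctrl
import cv2,numpy as np
o=ctrl.get_obs()
for k in o: print(k,np.round(o[k],4).tolist() if not isinstance(o[k],str) else o[k])
for n in ("scene","top","wrist"):
    cv2.imwrite(f"pics/{n}0.png",ctrl.snapshot(n))
    print(n,{k:np.round(v,4).tolist() if not isinstance(v,str) else v for k,v in ctrl.calibration(n).items()})
print(ctrl.grip_depth)
E
```

```text
time_s 0.0
joint_positions [1.1207, 0.2635, -0.0489, 1.2594, -0.0, 1.4155]
joint_velocities [0.0018, 0.0009, 0.0004, -0.0015, 0.0004, -0.0007]
tau [0.0041, -63.7618, 38.4565, 0.0133, 0.0001, -0.0]
tool_pos [0.1525, 0.5023, 0.4042]
ee_rot [-1.5594, 0.2317, -0.2312]
ft_force [0.4001, -0.5037, -0.3141]
torque [0.0034, 0.0312, -0.0588]
gripper_width 0.0854
scene {'intrinsics': [[487.6901, 0.0, 281.5713], [0.0, 487.6901, 211.5511], [0.0, 0.0, 1.0]], 'extrinsics': [[0.8876, -0.4605, 0.0026, -0.4508], [0.3418, 0.6626, 0.6664, -0.2261], [-0.3086, -0.5906, 0.7456, -1.0627], [0.0, 0.0, 0.0, 1.0]]}
top {'intrinsics': [[410.1833, 0.0, 291.0605], [0.0, 410.1833, 208.8843], [0.0, 0.0, 1.0]], 'extrinsics': [[0.0044, -1.0, 0.0076, 0.0195], [0.9991, 0.0048, 0.0426, -0.5344], [-0.0427, 0.0074, 0.9991, -1.1661], [0.0, 0.0, 0.0, 1.0]]}
wrist {'intrinsics': [[325.1923, 0.0, 279.1026], [0.0, 325.1923, 206.9015], [0.0, 0.0, 1.0]], 'hand_eye': [[0.0, -0.9613, -0.2754, -0.0688], [-0.0009, 0.2754, -0.9613, 0.0303], [1.0, 0.0003, -0.0009, -0.0007], [0.0, 0.0, 0.0, 1.0]]}
0.1547
```

View pics/top0.png

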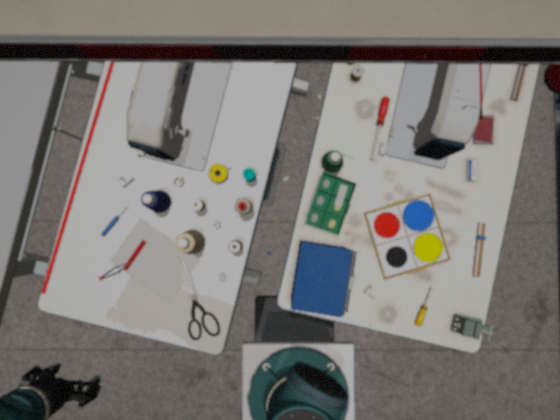

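View pics/scene0.png

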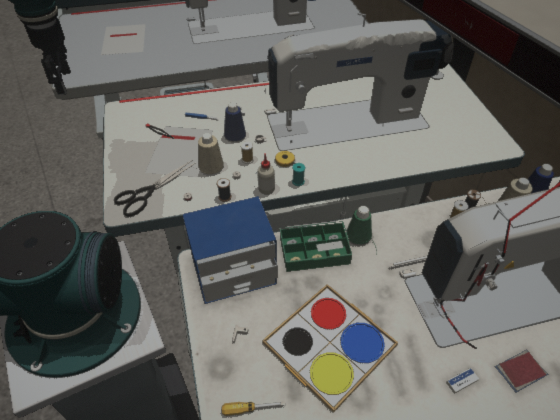

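View pics/wrist0.png

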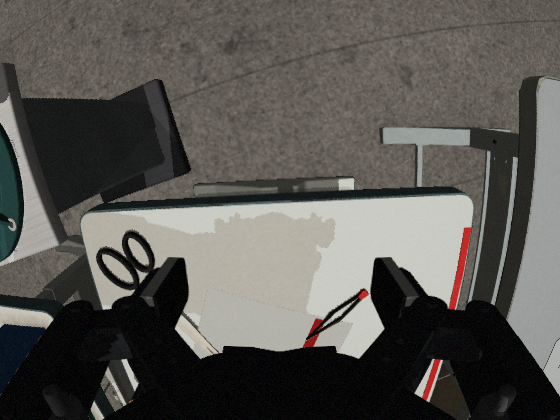

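Top view: navy cone (155,200), tape (219,173), turquoise spool (250,174), a spool at (200,205), oil bottle (244,206), cream cone (189,241) and a spool at (235,246). The caddy shows red (387,224), blue (419,214), black (397,256) and yellow (427,247). The wrist camera doesn't see the items from here. The two spools with pale threads need an enlarged check.

```bash
cat > h.py <<'E'
from cell import ctrl
import cv2,numpy as np
from scipy.spatial.transform import Rotation as R
def cast(name,u,v,z):
    """world point at height z seen at pixel of a fixed camera"""
    c=ctrl.calibration(name);K=np.array(c["intrinsics"]);E=np.array(c["extrinsics"])
    d=np.array([(u-K[0,2])/K[0,0],-(v-K[1,2])/K[1,1],-1])
    o=-E[:3,:3].T@E[:3,3]; d=E[:3,:3].T@d
    return o+d*(z-o[2])/d[2]
def proj(name,p):
    c=ctrl.calibration(name);K=np.array(c["intrinsics"]);E=np.array(c["extrinsics"])
    q=E[:3,:3]@np.array(p)+E[:3,3]
    return K[0,2]-K[0,0]*q[0]/q[2],K[1,2]+K[1,1]*q[1]/q[2]
def wcast(u,v,z,o):
    c=ctrl.calibration("wrist");K=np.array(c["intrinsics"]);H=np.array(c["hand_eye"])
    a=np.array([u-K[0,2],v-K[1,2]])/K[0,0]; t=np.linalg.norm(a); s=np.sin(t)/max(t,1e-9)
    d=np.array([a[0]*s,-a[1]*s,-np.cos(t)])
    T=R.from_rotvec(o["ee_rot"]).as_matrix()
    p=T@H[:3,3]+o["tool_pos"]; d=T@H[:3,:3]@d
    return p+d*(z-p[2])/d[2]
E
python3 - <<'E'
from h import *
t=cv2.imread("pics/top0.png");s=cv2.imread("pics/scene0.png")
a=cv2.resize(t[155:265,130:265],None,fx=5.9,fy=5.4,interpolation=2)[:300*2]
b=cv2.resize(s[90:210,130:320],None,fx=4.2,fy=4.2,interpolation=2)
cv2.imwrite("pics/tc.png",a);cv2.imwrite("pics/sc.png",b)
hsv=cv2.cvtColor(t,cv2.COLOR_BGR2HSV)
def blobs(m,z,l):
    n,_,st,c=cv2.connectedComponentsWithStats(m)
    for i in range(1,n):
        if st[i,4]>40: print(l,st[i].tolist(),np.round(c[i],1),np.round(cast("top",*c[i],z),4))
S=lambda lo,hi:cv2.inRange(hsv,lo,hi)
blobs(S((22,120,120),(35,255,255)),.008,"yel")
blobs(S((22,120,120),(35,255,255)),.017,"yel tape z17")
blobs(S((100,120,60),(125,255,255)),.008,"blue")
blobs(S((0,150,100),(6,255,255))|S((174,150,100),(180,255,255)),.008,"red")
m=S((0,0,0),(180,255,60));m[:,:370]=0;m[:235]=0;m[275:]=0;m[:,430:]=0
blobs(m,.008,"black")
E
```

```text
yel [209, 164, 18, 19, 240] [217.8 173. ] [0.637  0.2336 0.008 ]
yel [414, 233, 29, 29, 656] [427.9 247. ] [ 0.4266 -0.3718  0.008 ]
yel [416, 306, 10, 20, 103] [420.8 315.9] [ 0.2305 -0.3496  0.008 ]
yel tape z17 [209, 164, 18, 19, 240] [217.8 173. ] [0.6358 0.2321 0.017 ]
yel tape z17 [414, 233, 29, 29, 656] [427.9 247. ] [ 0.427  -0.3688  0.017 ]
yel tape z17 [416, 306, 10, 20, 103] [420.8 315.9] [ 0.2325 -0.3467  0.017 ]
blue [404, 201, 30, 30, 687] [418.  215.3] [ 0.5177 -0.3441  0.008 ]
blue [103, 218, 14, 17, 43] [110.  225.2] [0.4852 0.5403 0.008 ]
blue [292, 242, 60, 74, 3485] [321.  278.6] [ 0.3355 -0.0645  0.008 ]
red [42, 63, 71, 229, 457] [ 75.8 182.1] [0.6086 0.6411 0.008 ]
red [378, 98, 10, 26, 146] [382.6 109.6] [ 0.8252 -0.2436  0.008 ]
red [375, 213, 24, 24, 458] [386.4 224.7] [ 0.4901 -0.2527  0.008 ]
red [129, 242, 16, 20, 62] [136.8 251.1] [0.4116 0.4622 0.008 ]
black [387, 248, 19, 18, 272] [396.1 256.5] [ 0.3991 -0.2802  0.008 ]
```

View pics/tc.png

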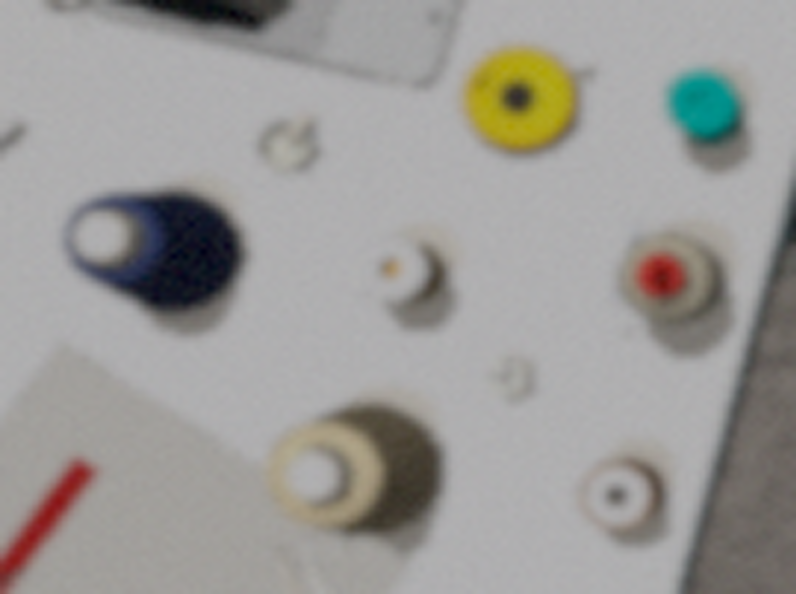

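View pics/sc.png

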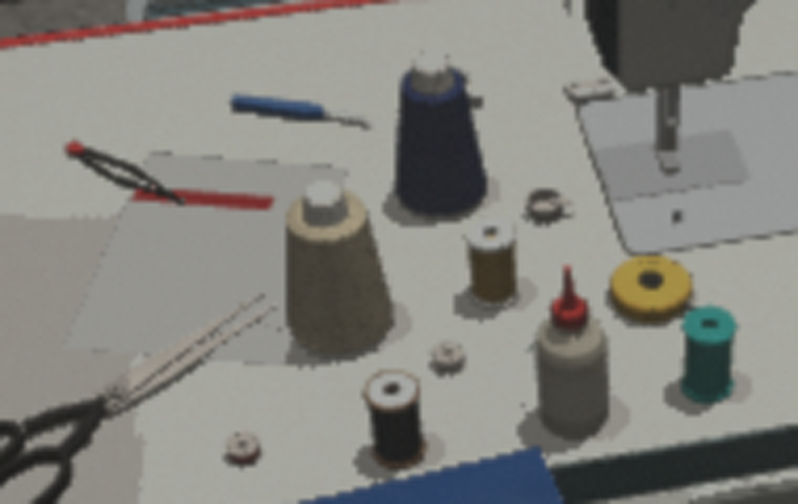

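Candidates for the black spool: top (235,246), which is crop (617,494) and scene crop (392,420), has black thread and brown ends, so it fits. Top (198,205) has yellow-brown thread and white ends, so it is the yellow spool. Top (250,174) is the turquoise look-alike. Next I locate everything in two views and plan the moves.

```bash
python3 - <<'E'
from h import *
o=ctrl.get_obs();print(np.round(R.from_rotvec(o["ee_rot"]).as_matrix(),3))
def c1(x,y):return 130+(x+.5)/5.9-.5,155+(y+.5)/5.4-.5
def c2(x,y):return 130+(x+.5)/4.2-.5,90+(y+.5)/4.2-.5
for n,a,b,z in [("navy",(107,235),(433,62),.114),("bottle",(663,278),(568,305),.1),("black",(617,494),(391,388),.055),("tape",(519,98),(651,280),.017),("yel",(403,272),(490,234),.055),("cream",(319,473),(323,190),.114),("turq",(706,104),(709,322),.055)]:
    print(n,np.round(cast("top",*c1(*a),z)[:2],4),np.round(cast("scene",*c2(*b),z)[:2],4))
print("needle",cast("scene",290,140,0.01), "machR",cast("scene",492,285,.0),"head",cast("top",425,152,.25),"headL",cast("top",155,155,.25),cast("scene",283,100,.08))
for n,p in dict(blue=(358,342),red=(328,313),yel=(332,374),black=(297,341)).items(): print(n,np.round(cast("scene",*p,.008),4))
E
```

```text
[[ 0.957 -0.     0.291]
 [-0.291 -0.001  0.957]
 [-0.    -1.    -0.001]]
navy [0.5564 0.3978] [0.5578 0.3981]
bottle [0.5374 0.1529] [0.5387 0.1526]
black [0.4294 0.1783] [0.4295 0.1795]
tape [0.6367 0.2329] [0.6378 0.2317]
yel [0.5421 0.2795] [0.5441 0.2832]
cream [0.4418 0.3022] [0.4418 0.3059]
turq [0.6291 0.1386] [0.632 0.142]
needle [0.68898688 0.29500305 0.01      ] machR [ 0.86485519 -0.3590006   0.        ] head [ 0.65699335 -0.28477946  0.25      ] headL [0.64644986 0.33650725 0.25      ] [0.71680512 0.39386181 0.08      ]
blue [ 0.5107 -0.3395  0.008 ]
red [ 0.4905 -0.2524  0.008 ]
yel [ 0.4268 -0.3735  0.008 ]
black [ 0.3991 -0.2793  0.008 ]
```

>>> drive_tool --commands "-1 50 0 2 0 0 0;-1 50 0 2 0 0 0;-1 50 0 2 0 0 0;-1 50 0 2 0 0 0;-1 50 0 2 0 0 0;-1 0 0 0 0 0 0" --force 40

```text
time_s: 0.75
tool_pos: [0.3985, 0.4385, 0.4027]
ee_rot: [-1.561, 0.228, -0.226]
ft_force: [-0.9, -0.2, 0.4]
gripper_width: 0.0857
```

```bash
python3 - <<'E'
from h import *
o=ctrl.get_obs();cv2.imwrite("pics/w1.png",ctrl.snapshot("wrist"));cv2.imwrite("pics/s1.png",ctrl.snapshot("scene"))
print(o)
E
```

```text
{'time_s': 0.75, 'joint_positions': array([ 6.95660266e-01,  3.82544958e-01,  1.25406505e-01,  1.31606624e+00,
       -1.48981621e-04,  9.84659699e-01]), 'joint_velocities': array([ 0.03926264, -0.02638534, -0.03966247,  0.00929641,  0.02160404,
        0.03412106]), 'tau': array([-4.69835937e+00, -7.45453835e+01,  4.09603250e+01,  6.70294580e-02,
       -2.81405468e-01, -1.02384534e+00]), 'tool_pos': array([0.39849097, 0.43845711, 0.40268168]), 'ee_rot': array([-1.56076293,  0.22807437, -0.22571674]), 'ft_force': array([-0.89872099, -0.2029036 ,  0.43988492]), 'torque': array([ 0.02727853, -0.01287456, -0.05107621]), 'gripper_width': 0.08566833474790646}
```

View pics/w1.png

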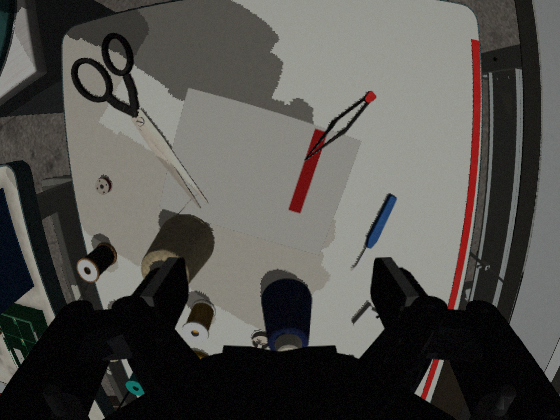

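The wrist view shows navy standing ahead at (288,310), black spool (97,263), yellow spool (200,320) and cream cone (170,250). This agrees with the layout measured. Next I move over the navy cone.

>>> drive_tool --commands "-1 50 0 2 0 0 0;-1 50 0 2 0 0 0;-1 50 0 2 0 0 0;-1 14 0 1 0 0 0;-1 0 0 0 0 0 0"

```text
time_s: 1.35
tool_pos: [0.5516, 0.4028, 0.4033]
ee_rot: [-1.561, 0.222, -0.215]
ft_force: [-0.3, -0.0, 0.5]
gripper_width: 0.085
```

```bash
cat >> h.py <<'E'
def delta(x,y,z,zdir=None):
    """mm shift in tool axes to world TCP target; optional turn about tool y so jaws point along angle zdir"""
    o=ctrl.get_obs();M=R.from_rotvec(o["ee_rot"]).as_matrix()
    d=M.T@(np.array([x,y,z])-o["tool_pos"])*1000
    print("pos",np.round(o["tool_pos"],4),"yaw z",round(np.arctan2(M[1,2],M[0,2]),3),"tilt",np.round(M[:,1],3),"J",np.round(o["joint_positions"],2),"w",round(o["gripper_width"],4),"F",np.round(o["ft_force"],1),"t",o["time_s"])
    print("delta mm",np.round(d,1))
E
python3 -c "
from h import *
delta(.557,.398,.22)
cv2.imwrite('pics/s2.png',ctrl.snapshot('scene'))"
```

```text
pos [0.5516 0.4028 0.4033] yaw z 1.293 tilt [-0.005 -0.001 -1.   ] J [0.51 0.55 0.42 1.44 0.   0.79] w 0.085 F [-0.3 -0.   0.5] t 1.35
delta mm [  7.3 183.3  -2.7]
```

View pics/s2.png

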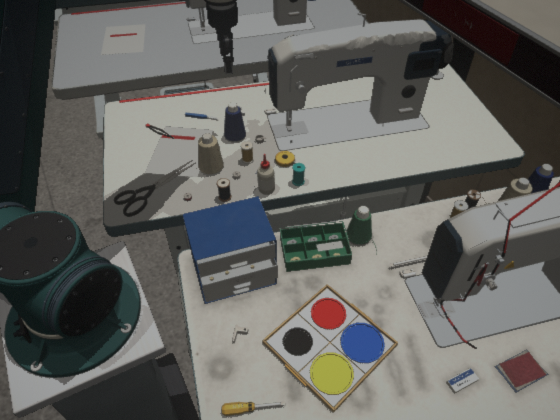

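The scene shows the gripper above the navy cone (234,120), fingers at (228,65), clear of the machine. I descend.

>>> drive_tool --commands "-1 7 40 -3 0 0 0;-1 0 40 0 0 0 0;-1 0 40 0 0 0 0;-1 0 35 0 0 0 0;-1 0 20 0 0 0 0;-1 0 10 0 0 0 0;-1 0 0 0 0 0 0"

```text
time_s: 2.1
tool_pos: [0.5423, 0.4051, 0.2169]
ee_rot: [-1.559, 0.21, -0.206]
ft_force: [-0.6, 0.4, -0.0]
gripper_width: 0.0855
```

```bash
python3 -c "
from h import *
delta(.557,.398,.22)"
```

```text
pos [0.5423 0.4051 0.2169] yaw z 1.306 tilt [-0.002  0.002 -1.   ] J [0.52 0.62 0.03 0.98 0.   0.79] w 0.0855 F [-0.6  0.4 -0. ] t 2.1
delta mm [16.  -3.2 -3. ]
```

>>> drive_tool --commands "-1 9 -3 -2 0 0 0;-1 8 -1 -1 0 0 0;-1 0 0 0 0 0 0;0.5 0 0 0 0 0 0;0.5 0 0 0 0 0 0;0.5 0 0 0 0 0 0;1 0 0 0 0 0 0;1 0 0 0 0 0 0;1 0 0 0 0 0 0;1 0 0 0 0 0 0" --force 40

```text
time_s: 3.1
tool_pos: [0.5596, 0.3984, 0.2272]
ee_rot: [-1.554, 0.204, -0.21]
ft_force: [1.1, 0.2, 1.7]
gripper_width: 0.0395
```

```bash
python3 -c "
from h import *
delta(.557,.398,.22)"
```

```text
pos [0.5596 0.3984 0.2272] yaw z 1.307 tilt [ 0.005  0.006 -1.   ] J [0.5  0.62 0.07 1.01 0.   0.76] w 0.0395 F [1.1 0.2 1.7] t 3.1
delta mm [-2.4  7.2 -1.2]
```

>>> drive_tool --commands "1 0 -20 0 0 0 0;1 0 -50 0 0 0 0;1 0 -50 0 0 0 0;1 0 -50 0 0 0 0;1 10 0 -48 0 0 0;1 10 0 -48 0 0 0;1 10 0 -48 0 0 0;1 10 0 -48 0 0 0;1 10 0 -48 0 0 0;1 10 0 -48 0 0 0;1 10 0 -48 0 0 0;1 10 0 -48 0 0 0"

```text
time_s: 4.3
tool_pos: [0.536, 0.0019, 0.4005]
ee_rot: [-1.553, 0.194, -0.206]
ft_force: [1.3, -0.9, -0.9]
gripper_width: 0.0399
```

```bash
python3 -c "
from h import *
delta(.517,-.343,.40)"
```

```text
pos [0.536  0.0019 0.4005] yaw z 1.316 tilt [ 0.009  0.007 -1.   ] J [-0.15  0.28 -0.04  1.25  0.01  0.1 ] w 0.0399 F [ 1.3 -0.9 -0.9] t 4.3
delta mm [  68.5   -2.2 -338.5]
```

>>> drive_tool --commands "1 10 0 -48 0 0 0;1 10 0 -48 0 0 0;1 10 0 -48 0 0 0;1 10 0 -48 0 0 0;1 10 0 -48 0 0 0;1 10 0 -48 0 0 0;1 8 0 -40 0 0 0;1 0 0 -10 0 0 0;1 0 0 0 0 0 0"

```text
time_s: 5.2
tool_pos: [0.5113, -0.3558, 0.3955]
ee_rot: [-1.552, 0.2, -0.209]
ft_force: [0.9, 0.7, -1.3]
gripper_width: 0.0396
```

```bash
python3 -c "
from h import *
delta(.517,-.343,.245)
cv2.imwrite('pics/s3.png',ctrl.snapshot('scene'))"
```

```text
pos [ 0.5113 -0.3558  0.3955] yaw z 1.31 tilt [ 0.007  0.009 -1.   ] J [-0.74  0.44  0.2   1.33  0.01 -0.48] w 0.0396 F [ 0.9  0.7 -1.3] t 5.2
delta mm [  1.6 150.6  12.4]
```

View pics/s3.png

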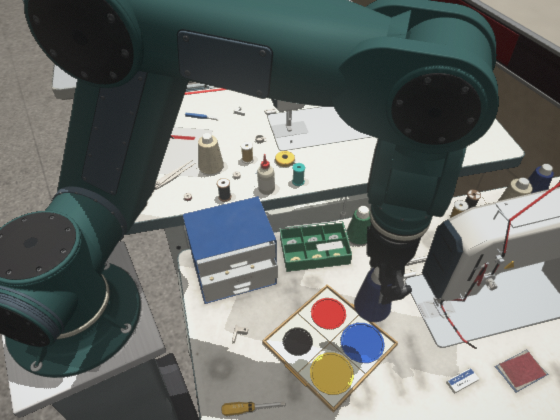

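The cone hangs at (373,300) over the blue pocket side, and the gripper is just clear of the machine head (430,260). I descend to just above the pocket.

>>> drive_tool --commands "1 1 30 6 0 0 0;1 1 40 6 0 0 0;1 0 40 0 0 0 0;1 0 30 0 0 0 0;1 0 5 0 0 0 0;1 0 0 0 0 0 0;1 0 0 0 0 0 0"

```text
time_s: 5.95
tool_pos: [0.5199, -0.3324, 0.2506]
ee_rot: [-1.553, 0.19, -0.204]
ft_force: [-0.1, -0.7, -1.9]
gripper_width: 0.0393
```

```bash
python3 -c "
from h import *
delta(.518,-.343,.236)"
```

```text
pos [ 0.5199 -0.3324  0.2506] yaw z 1.32 tilt [ 0.01   0.007 -1.   ] J [-0.7   0.5  -0.11  0.96  0.01 -0.45] w 0.0393 F [-0.1 -0.7 -1.9] t 5.95
delta mm [  0.7  14.5 -10.8]
```

>>> drive_tool --commands "1 2 4 -6 0 0 0;1 1 3 -5 0 0 0;1 0 3 0 0 0 0;1 0 0 0 0 0 0"

```text
time_s: 6.35
tool_pos: [0.5212, -0.3455, 0.2439]
ee_rot: [-1.557, 0.185, -0.209]
ft_force: [-0.0, 0.1, -0.9]
gripper_width: 0.0398
```

```bash
python3 -c "
from h import *
delta(.519,-.343,.236)"
```

```text
pos [ 0.5212 -0.3455  0.2439] yaw z 1.32 tilt [ 0.015  0.003 -1.   ] J [-0.72  0.51 -0.1   0.95  0.01 -0.47] w 0.0398 F [-0.   0.1 -0.9] t 6.35
delta mm [-2.9  7.9  1.8]
```

>>> drive_tool --commands "1 -2 3 1 0 0 0.01;1 0 2 0 0 0 0;1 0 2 0 0 0 0;1 0 2 0 0 0 0;1 0 0 0 0 0 0"

```text
time_s: 6.85
tool_pos: [0.5196, -0.3441, 0.2353]
ee_rot: [-1.556, 0.193, -0.201]
ft_force: [-0.6, 0.1, 1.7]
gripper_width: 0.0395
```

```bash
python3 -c "
from h import *
delta(.519,-.343,.2352)"
```

```text
pos [ 0.5196 -0.3441  0.2353] yaw z 1.319 tilt [ 0.006  0.005 -1.   ] J [-0.72  0.52 -0.11  0.94  0.01 -0.47] w 0.0395 F [-0.6  0.1  1.7] t 6.85
delta mm [-0.8  0.1  0.9]
```

Contact at the expected height (force −0.9 → +1.7 N). I release and rise.

>>> drive_tool --commands "0 0 0 0 0 0 0;-0.5 0 0 0 0 0 0;-0.7 0 0 0 0 0 0;-0.7 0 0 0 0 0 0;-0.7 0 -20 0 0 0 0;-0.7 0 -50 0 0 0 0;-0.7 0 -50 0 0 0 0;-0.7 0 -50 0 0 0 0;-0.7 0 -10 0 0 0 0;-0.7 0 0 0 0 0 0"

```text
time_s: 7.85
tool_pos: [0.518, -0.3444, 0.4196]
ee_rot: [-1.555, 0.195, -0.199]
ft_force: [-0.4, -0.7, -1.0]
gripper_width: 0.0723
```

```bash
python3 -c "
from h import *
delta(.538,.1527,.40)
o=ctrl.get_obs()
w=ctrl.snapshot('wrist');t=ctrl.snapshot('top')
cv2.imwrite('pics/w4.png',w);cv2.imwrite('pics/t4.png',t)"
```

```text
pos [ 0.518  -0.3444  0.4196] yaw z 1.319 tilt [ 0.004  0.007 -1.   ] J [-0.72  0.43  0.25  1.39  0.01 -0.47] w 0.0723 F [-0.4 -0.7 -1. ] t 7.85
delta mm [-104.3   23.   486.3]
```

View pics/w4.png

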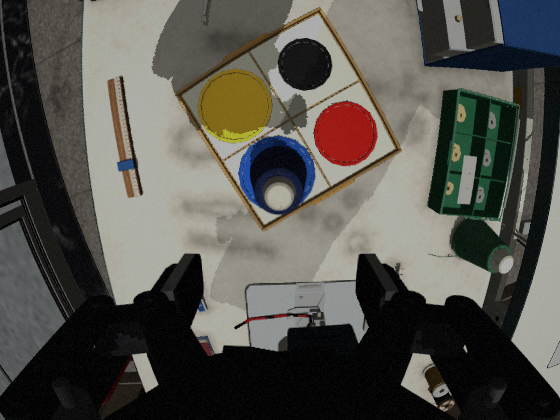

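Wrist view: the navy cone stands in the blue pocket (277,178), centred. Next is the bottle.

>>> drive_tool --commands "-1 -10 0 48 0 0 0;-1 -10 0 48 0 0 0;-1 -10 2 48 0 0 0;-1 -10 2 48 0 0 0;-1 -10 2 48 0 0 0;-1 -10 2 48 0 0 0;-1 -10 2 48 0 0 0;-1 -10 2 48 0 0 0;-1 -10 2 48 0 0 0;-1 -10 2 40 0 0 0;-1 0 0 0 0 0 0"

```text
time_s: 9.05
tool_pos: [0.5355, 0.1492, 0.3873]
ee_rot: [-1.55, 0.22, -0.181]
ft_force: [-0.2, -1.0, 1.1]
gripper_width: 0.0854
```

```bash
python3 -c "
from h import *
delta(.538,.1527,.233)"
```

```text
pos [0.5355 0.1492 0.3873] yaw z 1.315 tilt [-0.023  0.015 -1.   ] J [0.12 0.33 0.   1.26 0.02 0.38] w 0.0854 F [-0.2 -1.   1.1] t 9.05
delta mm [  5.6 154.3   2.8]
```

>>> drive_tool --commands "-1 3 30 2 -0.009 0 -0.026;-1 3 40 1 0 0 0;-1 0 40 0 0 0 0;-1 0 20 0 0 0 0;-1 0 0 0 0 0 0"

```text
time_s: 9.55
tool_pos: [0.5383, 0.151, 0.2466]
ee_rot: [-1.566, 0.205, -0.193]
ft_force: [-0.2, 0.0, 0.8]
gripper_width: 0.0855
```

```bash
python3 -c "
from h import *
delta(.538,.1527,.233)"
```

```text
pos [0.5383 0.151  0.2466] yaw z 1.318 tilt [-0.008 -0.003 -1.   ] J [ 0.13  0.42 -0.26  0.9  -0.    0.38] w 0.0855 F [-0.2  0.   0.8] t 9.55
delta mm [-0.7 13.6  1.6]
```

>>> drive_tool --commands "-1 0 7 2 0 0 -0.007;-1 0 5 0 0 0 0;-1 0 0 0 0 0 0;0.1 0 0 0 0 0 0;0.1 0 0 0 0 0 0;1 0 0 0 0 0 0;1 0 0 0 0 0 0;1 0 0 0 0 0 0;1 0 0 0 0 0 0" --force 40

```text
time_s: 10.45
tool_pos: [0.5396, 0.1524, 0.2369]
ee_rot: [-1.566, 0.196, -0.202]
ft_force: [-0.6, -0.3, -1.5]
gripper_width: 0.0409
```

```bash
python3 -c "
from h import *
delta(.49,-.2525,.40)"
```

```text
pos [0.5396 0.1524 0.2369] yaw z 1.317 tilt [ 0.003 -0.005 -1.   ] J [ 0.13  0.43 -0.28  0.86 -0.    0.38] w 0.0409 F [-0.6 -0.3 -1.5] t 10.45
delta mm [  54.2 -161.4 -404.9]
```

Width 40.9 mm is less than the 45 mm body, so I may be on the shoulder. I re-grip about 5 mm lower.

>>> drive_tool --commands "-0.4 0 0 0 0 0 0;-0.4 -1 0 0 0 0 0;-0.4 0 4 0 0 0 0;-0.4 0 2 0 0 0 0;-0.4 0 0 0 0 0 0;1 0 1 0 0 0 0;1 0 1 0 0 0 0;1 0 0 0 0 0 0;1 0 0 0 0 0 0"

```text
time_s: 11.35
tool_pos: [0.5392, 0.1526, 0.2297]
ee_rot: [-1.566, 0.194, -0.205]
ft_force: [0.7, -0.4, -0.8]
gripper_width: 0.0426
```

```bash
python3 -c "
from h import *
delta(.49,-.2525,.40)
s=ctrl.snapshot('scene')[100:220,200:320]
cv2.imwrite('pics/s5.png',cv2.resize(s,None,fx=4,fy=4,interpolation=2))"
```

```text
pos [0.5392 0.1526 0.2297] yaw z 1.317 tilt [ 0.006 -0.005 -1.   ] J [ 0.13  0.43 -0.29  0.84 -0.01  0.39] w 0.0426 F [ 0.7 -0.4 -0.8] t 11.35
delta mm [  55.2 -168.7 -405. ]
```

View pics/s5.png

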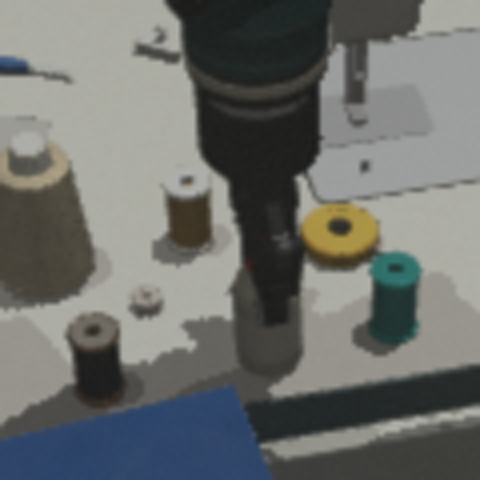

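The fingers hold the upper half of the bottle (tip at (275,318)), and it is upright. I lift and carry.

>>> drive_tool --commands "1 0 -20 0 0 0 0;1 0 -50 0 0 0 0;1 0 -50 0 0 0 0;1 0 -45 0 0 0 0;1 6 0 -48 0 0 0;1 6 0 -48 0 0 0;1 6 0 -48 0 0 0;1 6 0 -48 0 0 0;1 6 0 -48 0 0 0;1 6 0 -48 0 0 0;1 6 0 -48 0 0 0;1 6 0 -48 0 0 0"

```text
time_s: 12.6
tool_pos: [0.4872, -0.2381, 0.4011]
ee_rot: [-1.566, 0.188, -0.195]
ft_force: [0.5, -0.0, -1.2]
gripper_width: 0.0426
```

```bash
python3 -c "
from h import *
delta(.4915,-.2525,.26)"
```

```text
pos [ 0.4872 -0.2381  0.4011] yaw z 1.327 tilt [ 0.004 -0.004 -1.   ] J [-0.6   0.29 -0.02  1.26 -0.   -0.36] w 0.0426 F [ 0.5 -0.  -1.2] t 12.6
delta mm [  7.  141.2 -12.5]
```

>>> drive_tool --commands "1 4 30 -6 0 0 0;1 3 40 -4 0 0 0;1 0 40 0 0 0 0;1 0 25 0 0 0 0;1 0 0 0 0 0 0;1 0 0 0 0 0 0"

```text
time_s: 13.2
tool_pos: [0.4906, -0.2582, 0.2613]
ee_rot: [-1.566, 0.195, -0.202]
ft_force: [0.5, 0.1, -0.4]
gripper_width: 0.0429
```

```bash
python3 -c "
from h import *
delta(.4915,-.2525,.2375)"
```

```text
pos [ 0.4906 -0.2582  0.2613] yaw z 1.318 tilt [ 0.004 -0.005 -1.   ] J [-0.63  0.39 -0.26  0.91 -0.   -0.38] w 0.0429 F [ 0.5  0.1 -0.4] t 13.2
delta mm [-0.7 23.7  5.8]
```

>>> drive_tool --commands "1 0 9 5 0 0 0;1 0 7 0 0 0 0;1 0 4 0 0 0 0;1 0 2 0 0 0 0;1 0 0 0 0 0 0"

```text
time_s: 13.7
tool_pos: [0.4934, -0.2532, 0.2414]
ee_rot: [-1.569, 0.19, -0.206]
ft_force: [0.1, 0.1, -1.0]
gripper_width: 0.0427
```

```bash
python3 -c "
from h import *
delta(.4915,-.2525,.2375)"
```

```text
pos [ 0.4934 -0.2532  0.2414] yaw z 1.319 tilt [ 0.009 -0.009 -1.   ] J [-0.62  0.41 -0.3   0.85 -0.   -0.37] w 0.0427 F [ 0.1  0.1 -1. ] t 13.7
delta mm [-2.   3.9  0.3]
```

>>> drive_tool --commands "1 -1 2 0 0.008 0 0.008;1 0 2 0 0 0 0;1 0 1 0 0 0 0;1 0 0 0 0 0 0"

```text
time_s: 14.1
tool_pos: [0.4929, -0.2533, 0.2377]
ee_rot: [-1.56, 0.193, -0.202]
ft_force: [0.7, -0.1, -2.1]
gripper_width: 0.0426
```

```bash
python3 -c "
from h import *
delta(.4915,-.2525,.2375)"
```

```text
pos [ 0.4929 -0.2533  0.2377] yaw z 1.319 tilt [ 0.006  0.001 -1.   ] J [-0.62  0.41 -0.3   0.86  0.   -0.37] w 0.0426 F [ 0.7 -0.1 -2.1] t 14.1
delta mm [-1.6  0.2  0.4]
```

>>> drive_tool --commands "1 0 1 0 0 0 0;1 0 1 0 0 0 0;1 0 0 0 0 0 0"

```text
time_s: 14.4
tool_pos: [0.4937, -0.2535, 0.2378]
ee_rot: [-1.561, 0.19, -0.205]
ft_force: [0.9, -0.4, -1.0]
gripper_width: 0.0421
```

>>> drive_tool --commands "0 0 0 0 0 0 0;-0.2 0 0 0 0 0 0;-0.5 0 0 0 0 0 0;-0.5 0 0 0 0 0 0;-0.5 0 -20 0 0 0 0;-0.5 0 -50 0 0 0 0;-0.5 0 -50 0 0 0 0;-0.5 0 -50 0 0 0 0;-0.5 0 -10 0 0 0 0;-0.5 0 0 0 0 0 0"

```text
time_s: 15.4
tool_pos: [0.4913, -0.2533, 0.4221]
ee_rot: [-1.56, 0.192, -0.203]
ft_force: [0.2, -0.7, -0.7]
gripper_width: 0.0639
```

```bash
python3 -c "
from h import *
delta(.637,.232,.42)
cv2.imwrite('pics/w6.png',ctrl.snapshot('wrist'))"
```

```text
pos [ 0.4913 -0.2533  0.4221] yaw z 1.319 tilt [ 0.007  0.001 -1.   ] J [-0.62  0.3   0.06  1.32  0.   -0.37] w 0.0639 F [ 0.2 -0.7 -0.7] t 15.4
delta mm [ 20.1   3.7 506.3]
```

View pics/w6.png

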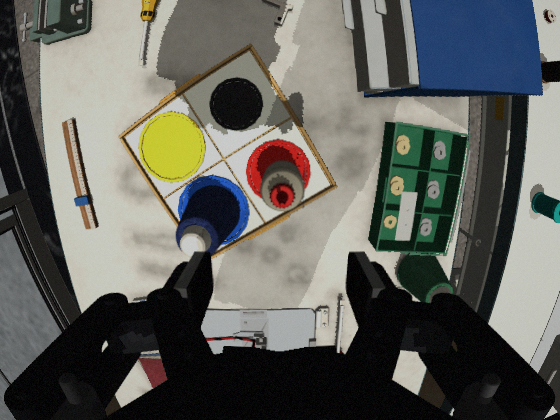

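Bottle stands in the red pocket (279,178) and navy is still fine. Before reaching for the tape I estimate the sewing machine head's height and extent by matching points across the two views.

```bash
python3 - <<'E'
from h import *
t=cv2.imread("pics/top0.png");s=cv2.imread("pics/scene0.png")
a=cv2.resize(t[50:200,110:260],None,fx=3.9,fy=3.9,interpolation=2)
b=cv2.resize(s[10:180,255:455],None,fx=3.4,fy=3.4,interpolation=2)[:, :]
c=np.zeros((585,800,3),np.uint8);b=cv2.resize(s[10:180,262:340],None,fx=2.75,fy=3.44,interpolation=2)
c[:585,:585]=a;c[:b.shape[0],585:585+b.shape[1]]=b[:585]
cv2.imwrite("pics/m.png",c)
for z in (.1,.15,.2,.25,.3,.35): print(z,np.round(cast("scene",275,48,z)[:2],3),np.round(cast("scene",277,104,z)[:2],3),np.round(cast("top",129,150,z)[:2],3),np.round(cast("top",178,155,z)[:2],3))
E
```

```text
0.1 [0.814 0.639] [0.679 0.36 ] [0.685 0.455] [0.673 0.324]
0.15 [0.775 0.56 ] [0.648 0.298] [0.676 0.435] [0.664 0.311]
0.2 [0.736 0.482] [0.616 0.236] [0.667 0.416] [0.655 0.297]
0.25 [0.696 0.403] [0.585 0.174] [0.658 0.396] [0.647 0.284]
0.3 [0.657 0.325] [0.554 0.112] [0.648 0.377] [0.638 0.27 ]
0.35 [0.618 0.247] [0.522 0.05 ] [0.639 0.357] [0.629 0.257]
```

View pics/m.png

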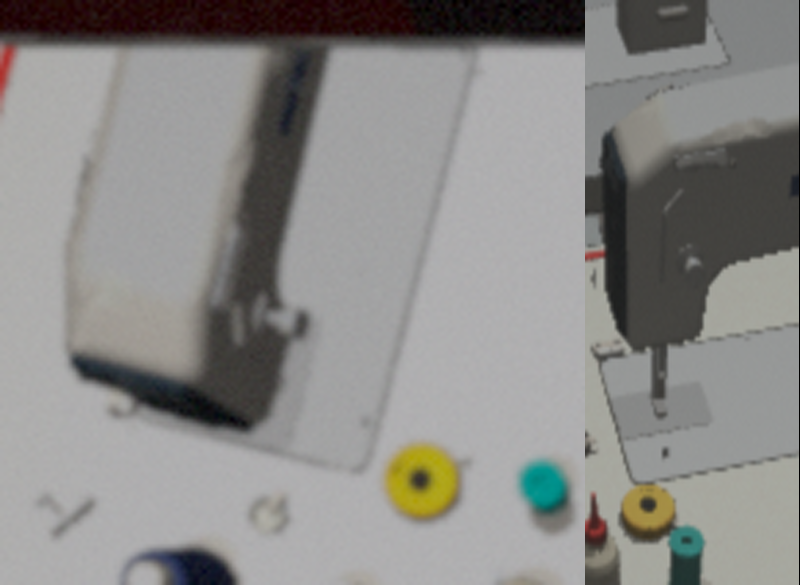

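Machine head: right face y≈0.30, front x≈0.655, top z≈0.30. That is 75 mm from the tape's axis, so a vertical approach from the −y side is clear. Tape end at crop (465,463) gives the case's x at about 0.40 rad.

>>> drive_tool --commands "-1 0 0 47 0 0 0;-1 0 0 47 0 0 0;-1 0 0 47 0 0 0;-1 0 0 47 0 0 0;-1 0 0 47 0 0 0;-1 0 0 47 0 0 0;-1 0 0 47 0 0 0;-1 0 0 47 0 0 0;-1 0 0 47 0 0 0;-1 0 0 43 0 0 0;-1 0 0 0 0 0.14 0;-1 0 0 0 0 0.14 0"

```text
time_s: 16.65
tool_pos: [0.6111, 0.2161, 0.4007]
ee_rot: [-1.532, 0.439, -0.41]
ft_force: [-0.0, -0.4, 0.1]
gripper_width: 0.0854
```

>>> drive_tool --commands "-1 0 0 0 0 0.14 0;-1 0 0 0 0 0.14 0;-1 0 0 0 0 0.14 0;-1 0 0 0 0 0.14 0;-1 0 0 0 0 0.08 0;-1 0 0 0 0 0 0"

```text
time_s: 17.25
tool_pos: [0.6107, 0.2174, 0.3884]
ee_rot: [-1.38, 0.966, -0.92]
ft_force: [0.5, -0.2, 0.3]
gripper_width: 0.0854
```

```bash
python3 - <<'E'
from h import *
delta(.637,.232,.30)
o=ctrl.get_obs();w=ctrl.snapshot('wrist');cv2.imwrite('pics/w7.png',w)
m=cv2.inRange(cv2.cvtColor(w,cv2.COLOR_BGR2HSV),(22,120,60),(36,255,255))
n,_,st,c=cv2.connectedComponentsWithStats(m)
for i in range(1,n):
    if st[i,4]>150: print(st[i],c[i],wcast(*c[i],.015,o))
E
```

```text
pos [0.6107 0.2174 0.3884] yaw z 0.36 tilt [-0.035 -0.002 -0.999] J [0.22 0.5  0.29 1.39 0.01 1.43] w 0.0854 F [ 0.5 -0.2  0.3] t 17.25
delta mm [-3.4 87.4 32.7]
[ 296  158   48   47 1540] [319.0974026  180.05324675] [0.63814821 0.2332038  0.015     ]
[ 88 408  20  12 164] [ 96.05487805 414.41463415] [ 0.41998993 -0.34177633  0.015     ]
```

View pics/w7.png

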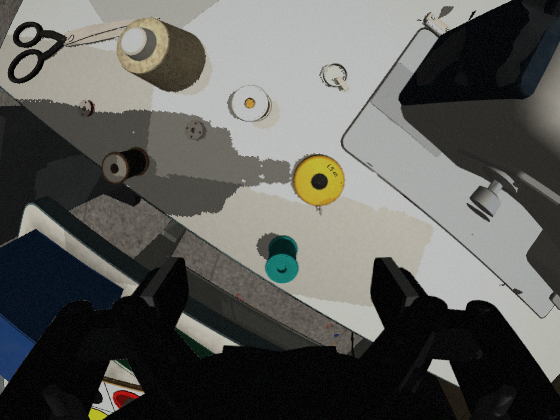

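The tape is at (319,180), giving (0.638,0.233). Its end points straight along tool x at (319,210), so the jaws are aligned with its x. Machine head and knob (487,195) are clear to the right. I correct the tilt and descend.

>>> drive_tool --commands "-1 -2 10 15 0.033 0 -0.01;-1 -2 30 16 0 0 0;-1 0 40 0 0 0 0;-1 0 40 0 0 0 0;-1 0 40 0 0 0 0;-1 0 15 0 0 0 0;-1 0 0 0 0 0 0"

```text
time_s: 18.0
tool_pos: [0.6375, 0.2324, 0.202]
ee_rot: [-1.369, 0.924, -0.92]
ft_force: [0.3, -0.2, 0.5]
gripper_width: 0.0854
```

```bash
python3 -c "
from h import *
delta(.638,.2325,.173)"
```

```text
pos [0.6375 0.2324 0.202 ] yaw z 0.384 tilt [-0.003 -0.    -1.   ] J [0.23 0.63 0.01 0.95 0.   1.42] w 0.0854 F [ 0.3 -0.2  0.5] t 18.0
delta mm [ 0.1 29.   0.5]
```

>>> drive_tool --commands "-1 0 14 0 0 0 0;-1 0 9 0 0 0 0;-1 0 4 0 0 0 0;-0.4 0 2 0 0 0 0;-0.4 0 0 0 0 0 0;-0.4 0 0 0 0 0 0"

```text
time_s: 18.6
tool_pos: [0.6382, 0.2326, 0.1748]
ee_rot: [-1.368, 0.918, -0.917]
ft_force: [-0.7, -0.4, 0.3]
gripper_width: 0.0596
```

```bash
python3 -c "
from h import *
delta(.638,.2325,.173)"
```

```text
pos [0.6382 0.2326 0.1748] yaw z 0.39 tilt [-0.  0. -1.] J [ 0.23  0.66 -0.02  0.89  0.    1.41] w 0.0596 F [-0.7 -0.4  0.3] t 18.6
delta mm [-0.   1.8 -0.2]
```

>>> drive_tool --commands "-0.4 0 2 0 0 0 0;1 0 0 0 0 0 0;1 0 0 0 0 0 0;1 0 0 0 0 0 0;1 0 0 0 0 0 0;1 0 0 0 0 0 0" --force 40

```text
time_s: 19.2
tool_pos: [0.6384, 0.2327, 0.1741]
ee_rot: [-1.367, 0.916, -0.918]
ft_force: [0.3, -0.5, -0.9]
gripper_width: 0.0521
```

>>> drive_tool --commands "1 0 -10 0 0 0 0;1 0 -20 0 0 0 0;1 0 0 0 0 0 0"

```text
time_s: 19.5
tool_pos: [0.6383, 0.2326, 0.2057]
ee_rot: [-1.368, 0.917, -0.917]
ft_force: [0.6, 0.7, -0.8]
gripper_width: 0.052
```

```bash
python3 -c "
from h import *
delta(.4267,-.3725,.40)
s=ctrl.snapshot('scene')[80:220,200:340]
cv2.imwrite('pics/s8.png',cv2.resize(s,None,fx=4,fy=4,interpolation=2))"
```

```text
pos [0.6383 0.2326 0.2057] yaw z 0.39 tilt [ 0.001  0.001 -1.   ] J [0.23 0.63 0.02 0.95 0.   1.41] w 0.052 F [ 0.6  0.7 -0.8] t 19.5
delta mm [ 479.1 -194.8 -425.7]
```

View pics/s8.png

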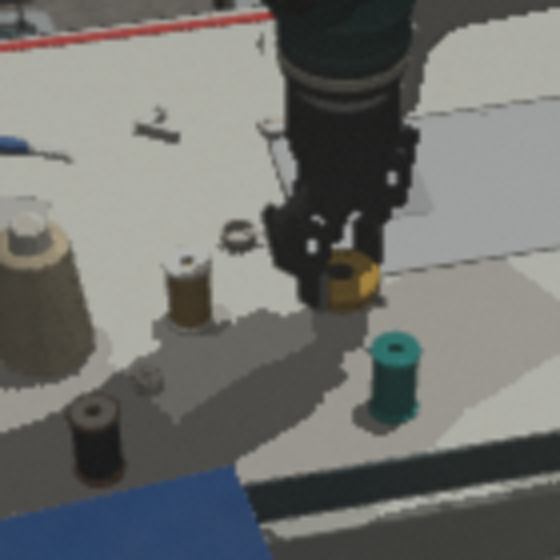

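The tape is lifted level in the jaws (345,280), with width 52 mm; the other things are undisturbed. I carry it over.

>>> drive_tool --commands "1 0 -50 0 0 0 0;1 0 -50 0 0 0 0;1 0 -50 0 0 0 0;1 0 -25 0 0 0 0;1 37 0 -33 0 0 0;1 37 0 -33 0 0 0;1 37 0 -33 0 0 0;1 37 0 -33 0 0 0;1 37 0 -33 0 0 0;1 37 0 -33 0 0 0;1 37 0 -33 0 0 0;1 37 0 -33 0 0 0"

```text
time_s: 20.75
tool_pos: [0.5052, -0.1433, 0.3779]
ee_rot: [-1.375, 0.914, -0.908]
ft_force: [1.4, -0.6, -1.4]
gripper_width: 0.0517
```

```bash
python3 -c "
from h import *
delta(.4267,-.3725,.38)"
```

```text
pos [ 0.5052 -0.1433  0.3779] yaw z 0.399 tilt [-0.005 -0.    -1.   ] J [-0.43  0.27 -0.11  1.2  -0.    0.74] w 0.0517 F [ 1.4 -0.6 -1.4] t 20.75
delta mm [ 180.7   -1.7 -161.4]
```

>>> drive_tool --commands "1 37 0 -33 0 0 0;1 37 0 -33 0 0 0;1 37 0 -33 0 0 0;1 37 0 -33 0 0 0;1 22 0 -20 0 0 0;1 0 0 0 0 0 0;1 0 0 0 0 0 0"

```text
time_s: 21.45
tool_pos: [0.4255, -0.3666, 0.3743]
ee_rot: [-1.372, 0.922, -0.911]
ft_force: [0.3, 0.7, -1.0]
gripper_width: 0.052
```

```bash
python3 -c "
from h import *
delta(.4267,-.3725,.20)"
```

```text
pos [ 0.4255 -0.3666  0.3743] yaw z 0.392 tilt [-0.007  0.002 -1.   ] J [-0.86  0.34 -0.02  1.22 -0.    0.32] w 0.052 F [ 0.3  0.7 -1. ] t 21.45
delta mm [ 6.700e+00  1.743e+02 -1.000e-01]
```

>>> drive_tool --commands "1 3 30 0 0 0 0;1 3 40 0 0 0 0;1 0 40 0 0 0 0;1 0 35 0 0 0 0;1 0 15 0 0 0 0;1 0 0 0 0 0 0"

```text
time_s: 22.05
tool_pos: [0.4291, -0.3662, 0.2088]
ee_rot: [-1.374, 0.916, -0.907]
ft_force: [0.2, 0.4, 0.1]
gripper_width: 0.0518
```

```bash
python3 -c "
from h import *
delta(.4267,-.3725,.1825)"
```

```text
pos [ 0.4291 -0.3662  0.2088] yaw z 0.398 tilt [-0.006  0.001 -1.   ] J [-0.85  0.46 -0.31  0.81 -0.    0.32] w 0.0518 F [0.2 0.4 0.1] t 22.05
delta mm [ 5.  26.3 -4.5]
```

>>> drive_tool --commands "1 4 10 -4 0 0 0;1 1 8 0 0 0 0;1 0 5 0 0 0 0;1 0 2 0 0 0 0;1 0 0 0 0 0 0"

```text
time_s: 22.55
tool_pos: [0.4286, -0.3722, 0.1845]
ee_rot: [-1.375, 0.912, -0.908]
ft_force: [0.5, -0.1, -0.6]
gripper_width: 0.0518
```

```bash
python3 -c "
from h import *
delta(.4267,-.3725,.1825)"
```

```text
pos [ 0.4286 -0.3722  0.1845] yaw z 0.4 tilt [-0.003 -0.001 -1.   ] J [-0.86  0.49 -0.33  0.75 -0.    0.31] w 0.0518 F [ 0.5 -0.1 -0.6] t 22.55
delta mm [-0.4  2.  -1.8]
```

>>> drive_tool --commands "1 0 2 -1 0 0 0;1 0 1 0 0 0 0;1 0 1 0 0 0 0;1 0 0 0 0 0 0"

```text
time_s: 22.95
tool_pos: [0.4277, -0.3728, 0.1821]
ee_rot: [-1.376, 0.91, -0.911]
ft_force: [0.8, -0.1, -1.5]
gripper_width: 0.0522
```

>>> drive_tool --commands "1 0 1 0 0 0 0;-0.3 0 0 0 0 0 0;-0.45 0 0 0 0 0 0;-0.45 0 0 0 0 0 0;-0.45 0 0 0 0 0 0;-0.45 0 -10 0 0 0 0;-0.45 0 -40 0 0 0 0;-0.45 0 -50 0 0 0 0;-0.45 0 -50 0 0 0 0;-0.45 0 -50 0 0 0 0;-0.45 0 0 0 0 0 0"

```text
time_s: 24.05
tool_pos: [0.4271, -0.3711, 0.3892]
ee_rot: [-1.376, 0.91, -0.91]
ft_force: [-0.1, 0.9, -0.3]
gripper_width: 0.0618
```

```bash
python3 - <<'E'
from h import *
delta(.43,.179,.38)
o=ctrl.get_obs();w=ctrl.snapshot('wrist');cv2.imwrite('pics/w9.png',w)
E
```

```text
pos [ 0.4271 -0.3711  0.3892] yaw z 0.4 tilt [-0.002 -0.003 -1.   ] J [-0.86  0.34  0.02  1.25 -0.    0.31] w 0.0618 F [-0.1  0.9 -0.3] t 24.05
delta mm [-505.6    7.7  216.9]
```

View pics/w9.png

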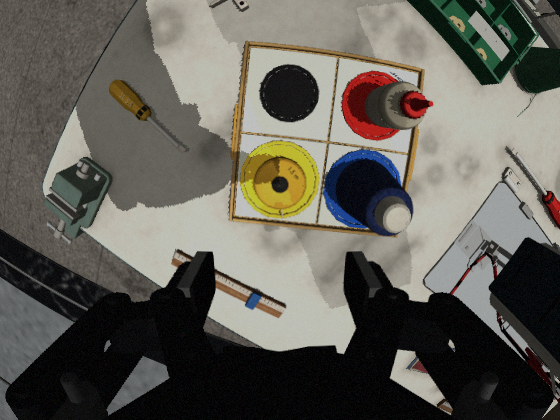

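The tape lies flat in the yellow pocket (280,182); navy and bottle are in place. Last is the black spool.

>>> drive_tool --commands "-1 -44 0 19 0 0 0;-1 -44 0 19 0 0 0;-1 -44 0 19 0 0 0;-1 -44 0 19 0 0 0;-1 -44 0 19 0 0 0;-1 -44 0 19 0 0 0;-1 -44 0 19 0 0 0;-1 -44 0 19 0 0 0;-1 -44 0 19 0 0 0;-1 -44 0 19 0 0 0;-1 -44 0 19 0 0 0;-1 0 0 0 0 0 0"

```text
time_s: 25.3
tool_pos: [0.4263, 0.1755, 0.3804]
ee_rot: [-1.377, 0.924, -0.904]
ft_force: [-1.1, -1.2, -0.2]
gripper_width: 0.0858
```

```bash
python3 - <<'E'
from h import *
delta(.43,.179,.25)
o=ctrl.get_obs();w=ctrl.snapshot('wrist');cv2.imwrite('pics/w10.png',w)
E
```

```text
pos [0.4263 0.1755 0.3804] yaw z 0.396 tilt [-0.013  0.002 -1.   ] J [ 0.21  0.17 -0.24  1.17  0.    1.39] w 0.0858 F [-1.1 -1.2 -0.2] t 25.3
delta mm [ -0.9 130.3   6.3]
```

>>> drive_tool --commands "-1 0 30 3 0.012 0 0;-1 0 40 3 0 0 0;-1 0 40 0 0 0 0;-1 0 20 0 0 0 0;-1 0 0 0 0 0 0"

```text
time_s: 25.85
tool_pos: [0.4305, 0.173, 0.2452]
ee_rot: [-1.368, 0.919, -0.911]
ft_force: [-1.0, -0.2, 0.7]
gripper_width: 0.0854
```

```bash
python3 - <<'E'
from h import *
delta(.43,.179,.188)
E
```

```text
pos [0.4305 0.173  0.2452] yaw z 0.392 tilt [-0.003  0.004 -1.   ] J [ 0.2   0.27 -0.5   0.8   0.01  1.38] w 0.0854 F [-1.  -0.2  0.7] t 25.85
delta mm [-5.5 57.2  1.9]
```

>>> drive_tool --commands "-1 -4 20 2 0 0 0;-1 -3 20 0 0 0 0;-1 0 14 0 0 0 0;0 0 3 0 0 0 0;0 0 0 0 0 0 0;0 0 0 0 0 0 0"

```text
time_s: 26.45
tool_pos: [0.4314, 0.1768, 0.1913]
ee_rot: [-1.364, 0.922, -0.917]
ft_force: [-0.6, -0.6, 0.1]
gripper_width: 0.0438
```

```bash
python3 - <<'E'
from h import *
delta(.43,.179,.188)
E
```

```text
pos [0.4314 0.1768 0.1913] yaw z 0.387 tilt [-0.     0.004 -1.   ] J [ 0.21  0.34 -0.58  0.65  0.    1.4 ] w 0.0438 F [-0.6 -0.6  0.1] t 26.45
delta mm [-2.6  3.3 -0.5]
```

>>> drive_tool --commands "0 -2 3 0 0 0 0;0 0 0 0 0 0 0;1 0 0 0 0 0 0;1 0 0 0 0 0 0;1 0 0 0 0 0 0;1 0 0 0 0 0 0;1 0 0 0 0 0 0" --force 30

```text
time_s: 27.15
tool_pos: [0.4313, 0.1788, 0.1904]
ee_rot: [-1.362, 0.919, -0.919]
ft_force: [-0.1, 0.1, -0.0]
gripper_width: 0.0339
```

```bash
python3 - <<'E'
from h import *
delta(.399,-.28,.40)
E
```

```text
pos [0.4313 0.1788 0.1904] yaw z 0.386 tilt [ 0.003  0.005 -1.   ] J [ 0.22  0.34 -0.58  0.64  0.    1.4 ] w 0.0339 F [-0.1  0.1 -0. ] t 27.15
delta mm [ 412.1 -212.  -201.9]
```

>>> drive_tool --commands "1 0 -10 0 0 0 0;1 0 -45 0 0 0 0;1 0 -50 0 0 0 0;1 0 -50 0 0 0 0;1 0 -45 0 0 0 0;1 42 0 -21 0 0 0;1 42 0 -21 0 0 0;1 42 0 -21 0 0 0;1 42 0 -21 0 0 0;1 42 0 -21 0 0 0;1 42 0 -21 0 0 0;1 42 0 -21 0 0 0"

```text
time_s: 28.35
tool_pos: [0.4021, -0.1562, 0.4057]
ee_rot: [-1.363, 0.904, -0.916]
ft_force: [1.6, -0.2, -0.3]
gripper_width: 0.0336
```

```bash
python3 - <<'E'
from h import *
delta(.3995,-.28,.38)
E
```

```text
pos [ 0.4021 -0.1562  0.4057] yaw z 0.398 tilt [ 0.011  0.003 -1.   ] J [-0.56  0.1  -0.26  1.21  0.01  0.61] w 0.0336 F [ 1.6 -0.2 -0.3] t 28.35
delta mm [113.   25.3 -50.7]
```

>>> drive_tool --commands "1 35 0 -16 -0.01 0 0;1 35 0 -16 0 0 0;1 30 0 -14 0 0 0;1 0 0 0 0 0 0;1 0 0 0 0 0 0"

```text
time_s: 28.85
tool_pos: [0.3949, -0.2755, 0.4088]
ee_rot: [-1.37, 0.914, -0.92]
ft_force: [0.2, 0.9, -0.1]
gripper_width: 0.0341
```

```bash
python3 - <<'E'
from h import *
delta(.4,-.28,.23)
E
```

```text
pos [ 0.3949 -0.2755  0.4088] yaw z 0.39 tilt [ 0.003 -0.003 -1.   ] J [-0.78  0.19 -0.14  1.24  0.    0.4 ] w 0.0341 F [ 0.2  0.9 -0.1] t 28.85
delta mm [  5.4 178.9   2.7]
```

>>> drive_tool --commands "1 3 35 2 0 0 0;1 3 40 1 0 0 0;1 0 40 0 0 0 0;1 0 40 0 0 0 0;1 0 15 0 0 0 0;1 0 0 0 0 0 0"

```text
time_s: 29.45
tool_pos: [0.4015, -0.2749, 0.2375]
ee_rot: [-1.372, 0.905, -0.921]
ft_force: [-0.7, 0.2, 0.8]
gripper_width: 0.0341
```

```bash
python3 - <<'E'
from h import *
delta(.4,-.28,.1985)
E
```

```text
pos [ 0.4015 -0.2749  0.2375] yaw z 0.396 tilt [ 0.007 -0.006 -1.   ] J [-0.77  0.31 -0.47  0.78  0.    0.41] w 0.0341 F [-0.7  0.2  0.8] t 29.45
delta mm [ 3.8 39.  -3.5]
```

>>> drive_tool --commands "1 4 15 -3 -0.004 0 0.008;1 1 12 -1 0 0 0;1 0 7 0 0 0 0;1 0 3 0 0 0 0;1 0 0 0 0 0 0"

```text
time_s: 29.95
tool_pos: [0.4011, -0.281, 0.2016]
ee_rot: [-1.372, 0.907, -0.914]
ft_force: [-0.9, 0.1, -0.1]
gripper_width: 0.0338
```

```bash
python3 - <<'E'
from h import *
delta(.4,-.28,.1984)
E
```

```text
pos [ 0.4011 -0.281   0.2016] yaw z 0.399 tilt [ 0.003 -0.003 -1.   ] J [-0.78  0.36 -0.51  0.69  0.    0.39] w 0.0338 F [-0.9  0.1 -0.1] t 29.95
delta mm [-1.4  3.2 -0.6]
```

>>> drive_tool --commands "1 -1 2 0 0 0 0;1 0 1 0 0 0 0;1 0 1 0 0 0 0;1 0 1 0 0 0 0;1 0 0 0 0 0 0"

```text
time_s: 30.45
tool_pos: [0.4011, -0.2804, 0.1982]
ee_rot: [-1.373, 0.905, -0.916]
ft_force: [-0.2, 1.0, 1.2]
gripper_width: 0.034
```

Contact at the right height. I release gently, rise and look.

>>> drive_tool --commands "0.1 0 0 0 0 0 0;-0.1 0 0 0 0 0 0;-0.2 0 0 0 0 0 0;-0.2 0 0 0 0 0 0;-0.2 0 -15 0 0 0 0;-0.2 0 -45 0 0 0 0;-0.2 0 -50 0 0 0 0;-0.2 0 -50 0 0 0 0;-0.2 -50 -20 0 0 0 0;-0.2 -50 0 0 0 0 0;-0.2 -20 0 0 0 0 0;-0.2 0 0 0 0 0 0"

```text
time_s: 31.65
tool_pos: [0.3541, -0.1708, 0.3825]
ee_rot: [-1.372, 0.905, -0.919]
ft_force: [0.7, 0.1, -1.3]
gripper_width: 0.0512
```

```bash
python3 - <<'E'
from h import *
delta(.4,-.28,.4)
w=ctrl.snapshot('wrist');t=ctrl.snapshot('top');s=ctrl.snapshot('scene')
a=cv2.resize(w,(400,300));b=cv2.resize(s[260:420,230:420],(400,300));
c=cv2.resize(s[90:210,130:320],(400,300));d=cv2.resize(t[150:265,130:470],(400,300))
cv2.imwrite('pics/fin.png',np.vstack([np.hstack([a,b]),np.hstack([c,d])]))
E
```

```text
pos [ 0.3541 -0.1708  0.3825] yaw z 0.397 tilt [ 0.007 -0.005 -1.   ] J [-0.66  0.04 -0.38  1.14  0.    0.52] w 0.0512 F [ 0.7  0.1 -1.3] t 31.65
delta mm [118.6 -16.7   0.2]
```

View pics/fin.png

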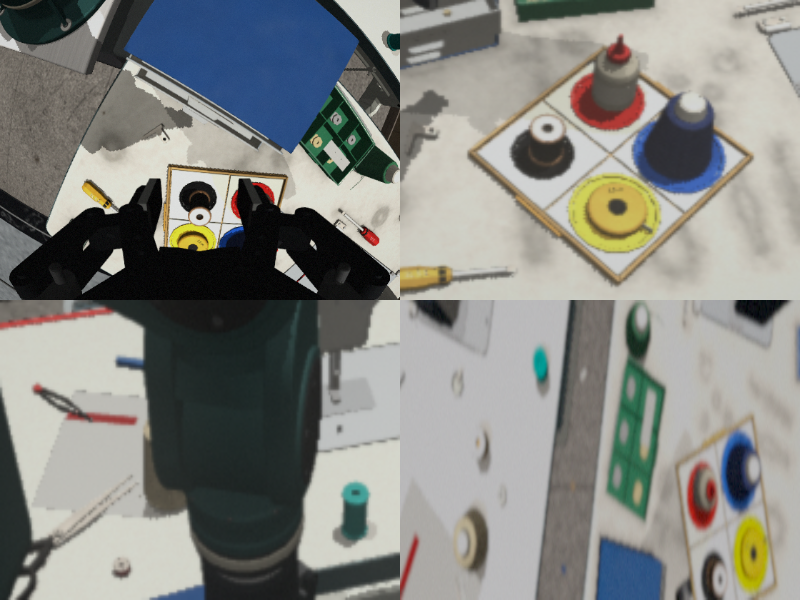

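All four stand in their pockets: spool (545,145), bottle (615,85), navy (683,145) and tape (615,210). In the top view the cream cone, yellow spool and turquoise spool are where they were. The robot touches nothing, so I hand in.

```bash
python3 -c "
from cell import ctrl
print(ctrl.sign_off())"
```

```text
the job is handed in; nothing more can be done
None
```

The caddy is made up and handed in at about 32 s of the 128 s allowed. I placed the navy cone in blue, the oil bottle in red, the tape measure flat in yellow and the black spool in black, in that order.

- **Last pictures:** all four things sit inside their pockets, the three standing ones upright and the tape flat. The cream cone, the yellow spool and the turquoise look-alike appear where they started, judged by eye. The gripper was well clear of everything.
- **Forces and contact:** every wrist force I read was about 2 N or less. I felt the floor contact for the cone and the spool. For the bottle and the tape the force showed no clear contact, so those two were released at the calculated height; the pictures confirm them seated.
- **One regrip:** my first grip on the bottle read 40.9 mm, too narrow for its 45 mm body. I opened, went about 7 mm lower and gripped again at 42.6 mm. The gripper read 1–4 mm under the stated diameter on all four things.

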